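Stack the spice tins and lock the caddy's keeper

TASK

Stack the two loose spice tins, the green and the yellow one in either order, squarely on the blue tin standing in the caddy, letting go of each. Then grip the orange knob, pull the spring plunger up, slide the keeper to the next hole towards the tins, and let the pin down fully home in it. Finish while still gripping the knob, with the pin engaged and the three tins standing square in one column; leave the ramekin, shaker, brush and tongs where they lie.

Things in the scene. Friction and masses are not known exactly. Their poses are not given: they have to be found in the camera images.
- caddy: fixed spice-tin caddy: a dark wooden deck 90 (x) x 300 (y) mm, 12 mm thick, carrying a dark steel end stop (its top 46 mm above the table, 4 mm behind the tins' place) at its -y end, the tins' place in front of it, and along y an aluminium rail 24 mm wide whose top is 32 mm above the table, with 12 mm square holes every 40 mm. Origin on the table under the deck, 5 mm to the +y side of the deck's centre; its y axis runs along the rail from the tins to the keeper, z up
- seat (a point): the tins' place on the deck top: 110 mm along the caddy's -y from its origin, 12 mm above the table
- next_hole (a point): the hole for the pin to end in, at the middle of its mouth on the rail's top, 32 mm above the table; it is 40 mm along the caddy's -y (towards the tins) from the hole in which the pin starts
- keeper (a joint): travel of the keeper along the rail, m: 0 where it starts, growing towards the tins (caddy's -y); 0.040 with the pin over the next hole. The keeper is a steel sleeve with an upright steel plate (56 mm wide, top 112 mm above the table), whose face towards the tins is 85 mm from the knob's centre and ends 5 mm clear of the blue tin. It slides stiffly (about 1.5 N); the pin (8 mm square in a 12 mm hole) locks it with 2 mm of play each way
- plunger (a joint): lift of the plunger, m: 0 with the pin fully down in a hole, 0.013 at its upper stop. The pin leaves the hole at 0.008 and then rides on the rail's top if let down between holes. A spring presses it down with 3.5 N at 0 and 8 N at the stop
- pull_knob: orange pull knob on top of the plunger, over the pin: 24 mm across the rail (caddy's x), 34 mm along the rail, 32 mm high. Origin at the centre of its underside, 59 mm above the table when the pin is down; axes as the caddy's. Grip it from above across the rail; below it only a 15 mm thick stem, then the 34 mm wide sleeve whose top is 45 mm above the table
- base_tin: blue square spice tin with a blue top, a steel lid rim and a pale paper band, closed, 50 x 50 mm and 40 mm high, about 130 g, already standing in the caddy, its underside on the 12 mm deck, its sides along the caddy's axes to within a few degrees; origin at the centre of its underside, z up
- green_tin: green square spice tin with a green top, a steel lid rim and a pale paper band, closed, 50 x 50 mm and 40 mm high, about 130 g, loose on the table; origin at the centre of its underside, z up
- yellow_tin: yellow square spice tin with a yellow top, a steel lid rim and a pale paper band, closed, 50 x 50 mm and 40 mm high, about 130 g, loose on the table; origin at the centre of its underside, z up
- ramekin: bystander: white ceramic ramekin, 80 mm across, 45 mm high; origin under its centre
- shaker: bystander: red plastic spice shaker with white flip-top, 46 mm across, 93 mm high; origin under its centre
- basting_brush: bystander: black silicone basting brush lying on the table along its x axis, 245 mm long, 36 mm wide; origin on the table near mid length
- tongs: bystander: stainless steel tongs lying on the table along their x axis, 295 mm long, about 65 mm wide, 12 mm high; origin on the table near mid length
Mind the look-alikes: they are no part of the job. Of the things that look like the green_tin, take the one that is farthest to the robot's right at the start.

How it is judged:
On the way, in this order (a step that is already met when the one before it is completed fails the run):
1. one loose tin stands squarely on the blue tin, let go (((z of green_tin in the frame of base_tin between 0.037 and 0.043 m and horizontal distance between green_tin and base_tin below 0.009 m and angle between green_tin's own z axis and vertical below 0.06 rad and (angle between the x axis of green_tin and the x axis of base_tin, either way round below 0.15 rad or angle between the x axis of green_tin and the y axis of base_tin, either way round below 0.15 rad) and contact force between the fingers and green_tin below 0.2 N) or (z of yellow_tin in the frame of base_tin between 0.037 and 0.043 m and horizontal distance between yellow_tin and base_tin below 0.009 m and angle between yellow_tin's own z axis and vertical below 0.06 rad and (angle between the x axis of yellow_tin and the x axis of base_tin, either way round below 0.15 rad or angle between the x axis of yellow_tin and the y axis of base_tin, either way round below 0.15 rad) and contact force between the fingers and yellow_tin below 0.2 N)) and horizontal distance between base_tin and seat below 0.012 m and angle between base_tin's own z axis and vertical below 0.05 rad and height (world z) of base_tin below 0.016 m), for 0.2 s.
2. the other loose tin stands squarely on top of it, let go, all three in one column (((z of green_tin in the frame of base_tin between 0.037 and 0.043 m and horizontal distance between each of green_tin, yellow_tin and base_tin below 0.009 m and angle between each of green_tin, yellow_tin's own z axis and vertical below 0.06 rad and (angle between the x axis of green_tin and the x axis of base_tin, either way round below 0.15 rad or angle between the x axis of green_tin and the y axis of base_tin, either way round below 0.15 rad) and z of yellow_tin in the frame of base_tin between 0.077 and 0.083 m and (angle between the x axis of yellow_tin and the x axis of base_tin, either way round below 0.15 rad or angle between the x axis of yellow_tin and the y axis of base_tin, either way round below 0.15 rad)) or (z of yellow_tin in the frame of base_tin between 0.037 and 0.043 m and horizontal distance between each of yellow_tin, green_tin and base_tin below 0.009 m and angle between each of yellow_tin, green_tin's own z axis and vertical below 0.06 rad and (angle between the x axis of yellow_tin and the x axis of base_tin, either way round below 0.15 rad or angle between the x axis of yellow_tin and the y axis of base_tin, either way round below 0.15 rad) and z of green_tin in the frame of base_tin between 0.077 and 0.083 m and (angle between the x axis of green_tin and the x axis of base_tin, either way round below 0.15 rad or angle between the x axis of green_tin and the y axis of base_tin, either way round below 0.15 rad))) and horizontal distance between base_tin and seat below 0.012 m and angle between base_tin's own z axis and vertical below 0.05 rad and height (world z) of base_tin below 0.016 m and linear speed of each of green_tin, yellow_tin, base_tin below 0.02 m/s and contact force between the fingers and green_tin below 0.2 N and contact force between the fingers and yellow_tin below 0.2 N), for 0.2 s.
3. the knob is gripped and the plunger pulled out of its first hole (value of joint plunger above 0.0085 m and value of joint keeper below 0.01 m and contact force between the fingers and pull_knob above 2 N), for 0.05 s.
At the end, for the whole second after the job is handed in: Keeper at rest at 36 to 44 mm, plunger lifted under 3 mm, fingers gripping the knob (over 2 N); blue tin within 12 mm of its place, the other two stacked on it, each within 9 mm of its centre, upright, square within 0.15 rad, at rest, not touched by the fingers (all of step 2 and value of joint keeper between 0.036 and 0.044 m and value of joint plunger below 0.003 m and velocity of joint keeper between -0.01 and 0.01 m/s and contact force between the fingers and pull_knob above 2 N); the arm keeps its last pose, push and grip.
It fails at once if a bystander (ramekin, shaker, brush, tongs) is moved by more than 40 mm (distance of any of ramekin, shaker, basting_brush, tongs from where it was at the start of the episode above 0.04 m).
It also fails if it takes over 64 s, if anything falls off the work surface, if the arm or the gripper's body presses on something with over 40 N, if the wrist force passes 120 N, or if a joint passes its speed limit or range.

ROBOT

A 6-joint arm with a two-finger parallel gripper is mounted at the origin on the work surface. World frame = base frame: x ahead of the robot, y to its left, z up, the work surface at z = 0. Lengths are in m, angles in rad, forces in N, time in s.
With the tool pointing down it reaches from about 0.35 to 0.775 m from the base axis. Payload 5.5 kg.
Tool frame: the origin (TCP) lies on the centre line of the jaws, within the pads' length; the fingertips stand 11 mm ahead of it and the grasp point (between the pads) lies 8 mm behind it (env.tip_reach is the distance from the TCP to the fingertips, in m); z points along the fingers, x is the direction in which the jaws open and shut, and the axes are right-handed (so a half turn about z gives the same grasp; the last joint's range is limited). The gripper opens to 85 mm and grips with 20 to 120 N. Pads are 22 mm wide; open, the fingers measure 114 mm over their backs; the gripper's body (76 mm by 85 mm) begins 54 mm behind the grasp point. The pads swing forward as they close: fully open they stand 13 mm farther back than shut.
Start: joints at [-1.472, 0.313, 0.046, 1.304, 0, 1.431], TCP at [0.136, -0.559, 0.242] pointing down, gripper open.
Joint ranges: [-2.76, 2.76], [-0.86, 1.69], [-1.03, 1.26], [-2.2, 2.34], [-1.47, 1.5], [-3.14, 3.14]. Speed limits (rad/s): [2.57, 2.57, 3.14, 3.14, 3.14, 3.14].

INTERFACE

Orientations are given as a unit quaternion [w, x, y, z].
In Python, from workcell import env gives the robot as it stands.
- The arm moves only by the tool carry_out, never from a script. Its argument "moves" is one flat list of numbers, 7 for each row, row after row: the gripper command: -1 is shut, 1 is fully open, values between are in proportion, then the shift along the tool's x, y, z in m, then the turn, a rotation vector about the tool's x, y, z in degrees. A call has exactly 5 rows; each row shifts and turns the pose as measured when the row begins, along the tool's axes as they then stand; what a row does not reach is not made up. A row lasts 1/8 s, in which the tool goes at most 62.5 mm and 10.7 degrees, less where a joint would pass 70% of its speed; a pose out of reach is approached as far as the arm can. A call is refused whole if a number of a shift passes 0.0625 or a number of a turn 10.7, either way. A call with a gripper value outside its range is refused whole. The fingers move at their own pace and stop on an object; "squeeze" is the grip in N (left out, the last holds). Time passes only in rows, so rows that do not move let the fingers close, or fill a call up. It gives the time, the measured TCP pose, the force and the opening at its end, in the units of the state.
- env.get_state(): the state, without advancing time (a new reading comes with each control period).
- env.read_camera(name): name is "side" or "top"; returns the picture (480x640x3 uint8, red, green, blue); there is no depth.
- env.calibration(name): a dict with "camera_matrix" (3x3 intrinsics, pixels), "k1" (the pictures are not rectified: a ray, as slopes to the right and down, at radius r is drawn at 1 + k1 r^2 times it, then the intrinsics apply), "rvec" (rotation vector, rad) and "tvec" (3), from world to camera coordinates, as OpenCV has them. Camera axes: x right, y down, z forward; pixel columns grow to the right and rows downward; lengths in m; the calibration is good to about 2 mm. A picture is of the moment at which its call begins. calibration takes no time and is no camera call.
- env.hand_in(): hands the job in, once; it reports no verdict.
The state is a dict: "clock": time; "joint_pos": joint angles; "qvel": joint speeds; "tau": joint torques, N m; "tcp_pos": TCP position; "orientation": TCP orientation; "wrist_force": force on the tool from outside, world axes, zero at the start; "ft_torque": the same for the moment, N m; "finger_gap": finger opening in m.
Only numpy, scipy, OpenCV 4.12 (cv2) and the standard library are available. Lean on these libraries where they do the work, as an engineer would, in place of code of your own. Each camera call takes 0.05 s, during which the arm holds its last target. There are 200 camera calls.

## Working session

There is one attempt and no reset: what is moved stays moved. The work goes in short steps, Python scripts to look and compute and a tool call to move; the robot and the scene stay as the last step left them, time stands still between calls to the robot, and variables do not carry over. Pictures are saved under pics/ and viewed, about 8 in all and at most 12, crops included, and the job is handed in when it is done.

Besides the shell and the picture viewer there is one more tool, called after "Call:" by a JSON object that holds its "api" and its "payload". carry_out: Moves the arm, as the interface text tells. Its arguments: {"type":"object","properties":{"moves":{"type":"array"},"squeeze":{"type":"number"}},"required":["moves"]}

```bash
ls; mkdir -p pics; python3 - <<'E'
from workcell import env
import cv2
for n in("top","side"):
    cv2.imwrite(f"pics/{n}0.png",env.read_camera(n)[:,:,::-1])
    c=env.calibration(n);print(n,c)
print(env.get_state(),env.tip_reach)
E
```

```text
pics
top {'camera_matrix': array([[505.34489573,   0.        , 321.09144785],
       [  0.        , 505.34489573, 239.02881846],
       [  0.        ,   0.        ,   1.        ]]), 'k1': -0.0687901822821788, 'rvec': array([ 2.11064062, -2.12963147,  0.21918179]), 'tvec': array([-0.01819381,  0.59957362,  0.95373309])}
side {'camera_matrix': array([[494.27812923,   0.        , 317.4082522 ],
       [  0.        , 494.27812923, 239.44153517],
       [  0.        ,   0.        ,   1.        ]]), 'k1': 0.03360765421961316, 'rvec': array([ 0.3106744 , -2.7487366 ,  1.26827626]), 'tvec': array([0.60682373, 0.1582635 , 1.0023882 ])}
{'clock': 0.1, 'joint_pos': array([-1.47161372e+00,  3.13963513e-01,  4.50796837e-02,  1.30361497e+00,
        2.15547491e-05,  1.43120319e+00]), 'qvel': array([ 0.0016458 , -0.00179923,  0.00173719,  0.0013562 , -0.00080783,
       -0.00058653]), 'tau': array([ 2.23666131e-03, -4.81726170e+01,  2.99243420e+01,  1.26967742e-02,
       -1.37607235e-04,  9.57955081e-06]), 'tcp_pos': array([ 0.13595087, -0.55823532,  0.24147102]), 'orientation': array([-6.21417162e-04,  7.86292683e-01, -6.17853617e-01, -5.81856769e-04]), 'wrist_force': array([-0.00429458, -1.21812501,  0.3951655 ]), 'ft_torque': array([ 0.01466179, -0.00256271,  0.08716331]), 'finger_gap': 0.08553117993178246} 0.011
```

View pics/top0.png

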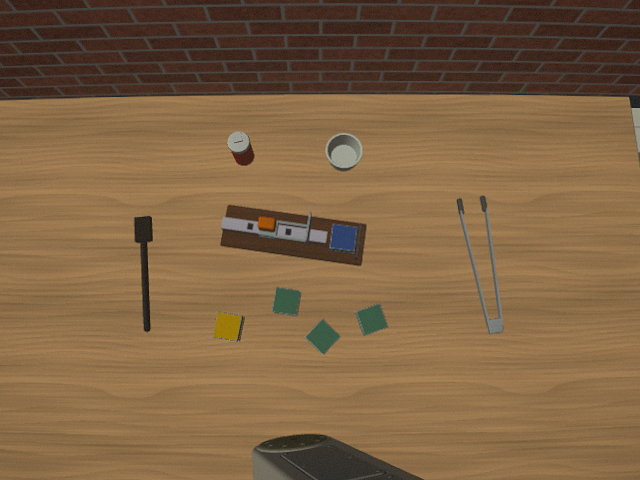

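View pics/side0.png

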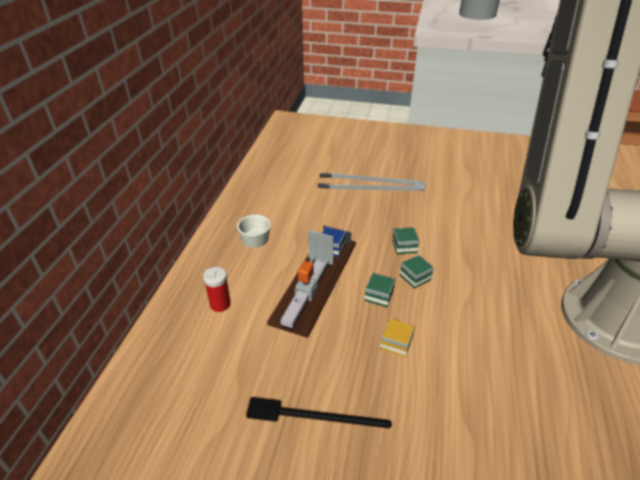

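Top view: yellow tin is at (228,327). There are three green tins, at (287,301), (323,337) and (372,320). The blue tin is at (343,238) and the knob at (266,223). Image right is the robot's right (-y), so the green tin at (372,320) should be the one. I'll measure and confirm that.

```bash
cat > h.py <<'E'
from workcell import env
import cv2, numpy as np
from scipy.spatial.transform import Rotation as R
def cast(name,px,z):
    c=env.calibration(name);K=c["camera_matrix"];d=np.array([c["k1"],0,0,0,0.])
    n=cv2.undistortPoints(np.float64(px).reshape(-1,1,2),K,d).reshape(-1,2)
    M=cv2.Rodrigues(c["rvec"])[0];C=-M.T@c["tvec"]
    D=np.c_[n,np.ones(len(n))]@M
    return C+D*((z-C[2])/D[:,2])[:,None]
def proj(name,P):
    c=env.calibration(name)
    return cv2.projectPoints(np.float64(P).reshape(-1,1,3),c["rvec"],c["tvec"],c["camera_matrix"],np.array([c["k1"],0,0,0,0.]))[0].reshape(-1,2)
HSV={"green":((70,80,30),(95,255,255)),"yellow":((18,150,90),(32,255,255)),"blue":((105,120,60),(125,255,255)),"orange":((5,200,120),(17,255,255))}
def blobs(im,col,amin=60):
    m=cv2.inRange(cv2.cvtColor(im,cv2.COLOR_RGB2HSV),*HSV[col])
    m=cv2.morphologyEx(m,cv2.MORPH_CLOSE,np.ones((3,3)))
    cs=cv2.findContours(m,cv2.RETR_EXTERNAL,cv2.CHAIN_APPROX_NONE)[0]
    return [c.reshape(-1,2) for c in cs if cv2.contourArea(c)>amin]
def rect(name,c,z):
    P=cast(name,c,z)[:,:2]; (x,y),(w,h),a=cv2.minAreaRect((P*1000).astype(np.float32))
    return x,y,w,h,a,c.mean(0)
E
python3 - <<'E'
from h import *
im=cv2.imread("pics/top0.png")[:,:,::-1].copy()
c=env.calibration("top");print("cam",-cv2.Rodrigues(c["rvec"])[0].T@c["tvec"])
for col,z in(("green",.04),("yellow",.04),("blue",.052),("orange",.091)):
    for b in blobs(im,col): print(col,np.round(np.hstack(rect("top",b,z)),1))
cv2.imwrite("pics/crop.png",cv2.resize(im[190:360,200:400],None,fx=4,fy=4,interpolation=cv2.INTER_CUBIC)[:,:,::-1][:600])
E
```

```text
cam [ 0.3992971  -0.01528953  1.05344882]
green [407.3 -24.6  46.7  44.5  45.  322.1 336.3]
green [ 440.7 -123.2   45.4   45.4   17.6  371.9  319.2]
green [478.2  48.3  45.2  46.1  80.9 285.6 300.7]
yellow [429.4 165.1  48.1  48.1  79.6 226.6 325.9]
blue [605.2 -68.   45.5  45.7  82.3 343.  237. ]
orange [627.4  85.1  30.1  20.7  81.2 265.5 222.4]
```

View pics/crop.png

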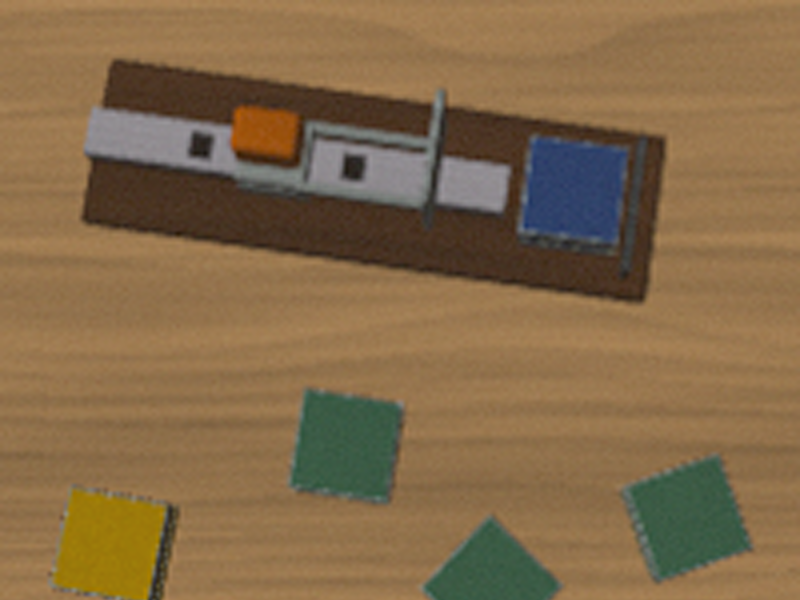

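Crop: of the three greens, the rightmost at top-view (372,320), world (0.441,-0.123), is the one with the lowest y (the others are at -0.025 and +0.048). It is clearly a separate square, so I take that one. The knob-to-blue distance measures 155 mm, as the given sizes imply, and the caddy yaw is about -8°. Next is a move planner.

```bash
cat >> h.py <<'E'
def plan(x,y,z,yaw,n,g,yaw_known=True):
    """print n rows (mm/deg in tool axes) from measured pose to tool-down pose, tool x at yaw deg"""
    s=env.get_state();p=s["tcp_pos"];q=s["orientation"];r=R.from_quat(np.r_[q[1:],q[0]])
    T=R.from_euler("z",yaw,degrees=True)*R.from_euler("x",180,degrees=True)
    w=(r.inv()*T).as_rotvec(); step=R.from_rotvec(w/n); d=(np.array([x,y,z])-p)/n
    print("at",p.round(4),"err mm",((np.array([x,y,z])-p)*1e3).round(1),"rot",np.degrees(w).round(1),"gap",round(s["finger_gap"],4),"F",s["wrist_force"].round(1),"t",s["clock"])
    for i in range(n):
        print(",".join(f"{v:g}" for v in [g,*r.inv().apply(d).round(4),*np.degrees(w/n).round(2)])+",")
        r=r*step
E
python3 -c "
from h import *
plan(.441,-.123,.13,17.6,10,1)"
```

```text
at [ 0.136  -0.5582  0.2415] err mm [ 305.   435.2 -111.5] rot [ -0.1   0.1 -93.9] gap 0.0855 F [-0.  -1.2  0.4] t 0.1
1,-0.0351,-0.0399,0.0112,-0.01,0.01,-9.39,
1,-0.0281,-0.0451,0.0112,-0.01,0.01,-9.39,
1,-0.0203,-0.0491,0.0112,-0.01,0.01,-9.39,
1,-0.012,-0.0518,0.0112,-0.01,0.01,-9.39,
1,-0.0034,-0.053,0.0112,-0.01,0.01,-9.39,
1,0.0053,-0.0529,0.0112,-0.01,0.01,-9.39,
1,0.0138,-0.0513,0.0112,-0.01,0.01,-9.39,
1,0.022,-0.0484,0.0112,-0.01,0.01,-9.39,
1,0.0296,-0.0441,0.0112,-0.01,0.01,-9.39,
1,0.0364,-0.0387,0.0111,-0.01,0.01,-9.39,
```

Call:
{"api": "carry_out", "payload": {"moves": [1,-0.035,-0.04,0.011,0,0,-9.4,1,-0.028,-0.045,0.011,0,0,-9.4,1,-0.02,-0.049,0.011,0,0,-9.4,1,-0.012,-0.052,0.011,0,0,-9.4,1,-0.003,-0.053,0.011,0,0,-9.4], "squeeze": 40}}

```text
clock: 0.72
tcp_pos: [0.2889, -0.3369, 0.1831]
orientation: [-0.001, 0.97, -0.244, -0.0]
wrist_force: [0.5, -0.7, -1.0]
finger_gap: 0.0854
```

```bash
python3 -c "
from h import *
plan(.441,-.123,.13,17.6,7,1)"
```

```text
at [ 0.2889 -0.3369  0.1831] err mm [152.1 213.9 -53.1] rot [ -0.1   0.  -45.8] gap 0.0854 F [ 0.5 -0.7 -1. ] t 0.725
1,0.0047,-0.0372,0.0076,-0.02,0,-6.55,
1,0.0089,-0.0364,0.0076,-0.02,0,-6.55,
1,0.013,-0.0352,0.0076,-0.02,0,-6.55,
1,0.0169,-0.0335,0.0076,-0.02,0,-6.55,
1,0.0206,-0.0313,0.0076,-0.02,0,-6.55,
1,0.0241,-0.0287,0.0076,-0.02,0,-6.55,
1,0.0272,-0.0258,0.0076,-0.02,0,-6.55,
```

Call:
{"api": "carry_out", "payload": {"moves": [1,0.0066,-0.052,0.0106,0,0,-9.2,1,0.0148,-0.0504,0.0106,0,0,-9.2,1,0.0226,-0.0474,0.0106,0,0,-9.2,1,0.03,-0.043,0.0106,0,0,-9.2,1,0.0364,-0.0378,0.0106,0,0,-9.2]}}

```text
clock: 1.35
tcp_pos: [0.4418, -0.1132, 0.1282]
orientation: [-0.001, 0.986, 0.167, 0.0]
wrist_force: [0.5, -0.9, 0.4]
finger_gap: 0.0851
```

```bash
python3 -c "
from h import *
plan(.441,-.123,.014,17.6,4,1)"
```

```text
at [ 0.4418 -0.1132  0.1282] err mm [  -0.8   -9.8 -114.2] rot [-0.1 -0.   1.7] gap 0.0851 F [ 0.5 -0.9  0.4] t 1.35
1,-0.001,0.0023,0.0285,-0.03,-0.01,0.41,
1,-0.001,0.0023,0.0285,-0.03,-0.01,0.41,
1,-0.001,0.0023,0.0285,-0.03,-0.01,0.41,
1,-0.001,0.0023,0.0285,-0.03,-0.01,0.41,
```

Call:
{"api": "carry_out", "payload": {"moves": [1,-0.002,0.006,0.02,0,0,1,1,-0.002,0.003,0.02,0,0,0.7,1,0,0,0.02,0,0,0,1,0,0,0.01,0,0,0,1,0,0,0,0,0,0]}}

```text
clock: 1.98
tcp_pos: [0.4417, -0.1171, 0.0545]
orientation: [-0.002, 0.987, 0.158, -0.001]
wrist_force: [-0.0, 0.0, 0.4]
finger_gap: 0.0851
```

```bash
python3 -c "
from h import *
plan(.441,-.123,.014,17.6,3,1)
cv2.imwrite('pics/side1.png',cv2.resize(env.read_camera('side')[200:320,330:480],None,fx=4,fy=4)[:,:,::-1])"
```

```text
at [ 0.4417 -0.1171  0.0545] err mm [ -0.7  -5.9 -40.5] rot [-0.3  0.1  0.6] gap 0.0851 F [-0.   0.   0.4] t 1.975
1,-0.0008,0.0018,0.0135,-0.09,0.02,0.21,
1,-0.0008,0.0018,0.0135,-0.09,0.02,0.21,
1,-0.0008,0.0018,0.0135,-0.09,0.02,0.21,
```

View pics/side1.png

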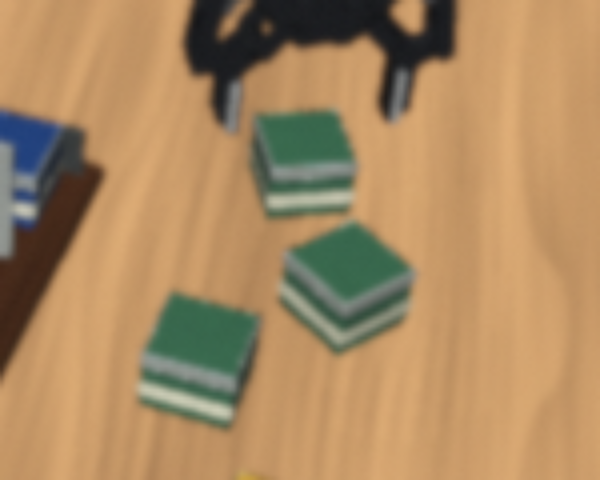

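The fingers straddle the right green tin (full-image 405,240). Down next.

Call:
{"api": "carry_out", "payload": {"moves": [1,-0.001,0.004,0.013,0,0,0.3,1,0,0.003,0.013,0,0,0.3,1,0,0.001,0.01,0,0,0,1,0,0,0.004,0,0,0,1,0,0,0,0,0,0]}}

```text
clock: 2.65
tcp_pos: [0.4445, -0.1266, 0.0132]
orientation: [-0.001, 0.988, 0.152, 0.0]
wrist_force: [0.0, 0.1, -1.1]
finger_gap: 0.0853
```

```bash
python3 -c "
from h import *
plan(.441,-.123,.014,17.6,1,1)"
```

```text
at [ 0.4445 -0.1266  0.0132] err mm [-3.5  3.6  0.8] rot [-0.2 -0.1 -0.1] gap 0.0853 F [ 0.   0.1 -1.1] t 2.65
1,-0.0022,-0.0045,-0.0008,-0.15,-0.05,-0.08,
```

Call:
{"api": "carry_out", "payload": {"moves": [1,-0.002,-0.0035,0,0,0,0,1,0,0,0,0,0,0,-1,0,0,0,0,0,0,-1,0,0,0,0,0,0,-1,0,0,0,0,0,0]}}

```text
clock: 3.28
tcp_pos: [0.4421, -0.1238, 0.0143]
orientation: [-0.001, 0.988, 0.153, 0.001]
wrist_force: [0.1, 0.4, 1.1]
finger_gap: 0.0495
```

Call:
{"api": "carry_out", "payload": {"moves": [-1,0,0,0,0,0,0,-1,0,0,-0.03,0,0,0,-1,0,0,-0.04,0,0,0,-1,0,0,-0.04,0,0,0,-1,0,0,0,0,0,0]}}

```text
clock: 3.9
tcp_pos: [0.4404, -0.1235, 0.1257]
orientation: [-0.002, 0.988, 0.152, -0.001]
wrist_force: [0.3, -0.6, -1.8]
finger_gap: 0.0498
```

```bash
python3 -c "
from h import *
plan(.605,-.068,.13,-8,5,-1)"
```

```text
at [ 0.4404 -0.1235  0.1257] err mm [164.6  55.5   4.3] rot [-0.2  0.1 25.5] gap 0.0498 F [ 0.3 -0.6 -1.8] t 3.9
-1,0.0347,-0.0007,-0.0009,-0.05,0.02,5.11,
-1,0.0345,-0.0038,-0.0009,-0.05,0.02,5.11,
-1,0.0341,-0.0068,-0.0009,-0.05,0.02,5.11,
-1,0.0333,-0.0098,-0.0009,-0.05,0.02,5.11,
-1,0.0323,-0.0127,-0.0009,-0.05,0.02,5.11,
```

Call:
{"api": "carry_out", "payload": {"moves": [-1,0.035,-0.001,-0.002,0,0,5.1,-1,0.0345,-0.004,-0.002,0,0,5.1,-1,0.034,-0.007,-0.001,0,0,5.1,-1,0.033,-0.01,0,0,0,5.1,-1,0.03,-0.012,0,0,0,5.1]}}

```text
clock: 4.53
tcp_pos: [0.6016, -0.0667, 0.123]
orientation: [-0.003, 0.997, -0.078, -0.006]
wrist_force: [0.4, -0.4, -1.0]
finger_gap: 0.0499
```

```bash
python3 -c "
from h import *
plan(.605,-.068,.09,-8,2,-1)"
```

```text
at [ 0.6016 -0.0667  0.123 ] err mm [  3.4  -1.3 -33. ] rot [-0.3  0.7 -1. ] gap 0.0499 F [ 0.4 -0.4 -1. ] t 4.525
-1,0.002,0.0004,0.0165,-0.13,0.37,-0.5,
-1,0.0019,0.0004,0.0165,-0.13,0.37,-0.5,
```

Call:
{"api": "carry_out", "payload": {"moves": [-1,0.002,0.001,0.015,0,0.4,-0.5,-1,0,0,0.013,0,0.3,0,-1,0,0,0.01,0,0,0,-1,0,0,0,0,0,0,-1,0,0,0,0,0,0]}}

```text
clock: 5.15
tcp_pos: [0.602, -0.066, 0.0762]
orientation: [-0.003, 0.997, -0.073, -0.005]
wrist_force: [-0.2, -0.7, -2.1]
finger_gap: 0.0497
```

```bash
python3 -c "
from h import *
plan(.605,-.068,.0685,-8,2,-1)
im=env.read_camera('side');cv2.imwrite('pics/side2.png',cv2.resize(im[170:320,260:410],None,fx=4,fy=4)[:,:,::-1])
"
```

```text
at [ 0.602  -0.066   0.0762] err mm [ 3.  -2.  -7.7] rot [-0.3  0.6 -0.4] gap 0.0497 F [-0.2 -0.7 -2.1] t 5.15
-1,0.0017,0.0008,0.0038,-0.15,0.28,-0.21,
-1,0.0016,0.0008,0.0038,-0.15,0.28,-0.21,
```

View pics/side2.png

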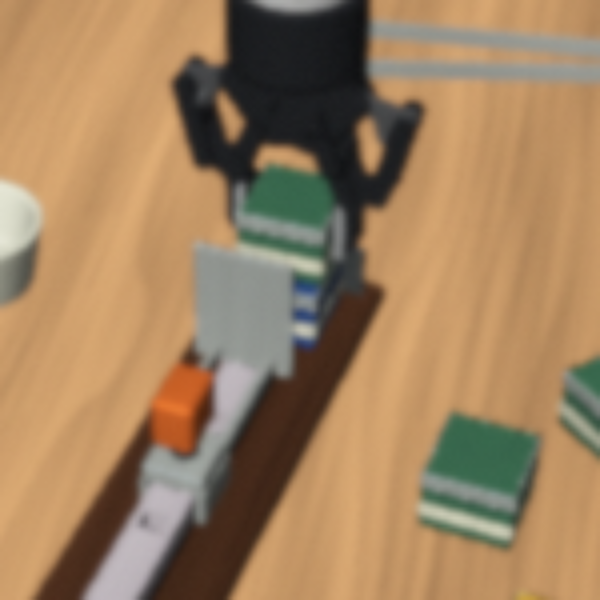

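The side crop shows the green tin just above the blue one, with the right corners in line at crop (322,275) and (320,285). Next is a fine correction, then lowering.

Call:
{"api": "carry_out", "payload": {"moves": [-1,0.003,0.0015,0.003,-0.1,0.4,-0.3,-1,0.001,0.0005,0.003,0,0.2,0,-1,0,0,0.002,0,0,0,-1,0,0,0.001,0,0,0,-1,0,0,0,0,0,0]}}

```text
clock: 5.82
tcp_pos: [0.6068, -0.0692, 0.0682]
orientation: [-0.001, 0.997, -0.071, 0.002]
wrist_force: [-0.0, 0.2, -0.9]
finger_gap: 0.0497
```

```bash
python3 -c "
from h import *
plan(.605,-.068,.0663,-8,2,-1)
"
```

```text
at [ 0.6068 -0.0692  0.0682] err mm [-1.8  1.2 -1.9] rot [-0.2 -0.3 -0.1] gap 0.0497 F [-0.   0.2 -0.9] t 5.825
-1,-0.001,-0.0005,0.0009,-0.09,-0.13,-0.06,
-1,-0.001,-0.0005,0.0009,-0.09,-0.13,-0.06,
```

Call:
{"api": "carry_out", "payload": {"moves": [-1,-0.0015,-0.001,0.0015,0,-0.2,0,-1,0,0,0.001,0,0,0,-1,0,0,0,0,0,0,-1,0,0,0,0,0,0,-1,0,0,0,0,0,0]}}

```text
clock: 6.45
tcp_pos: [0.6055, -0.0677, 0.0663]
orientation: [-0.002, 0.998, -0.071, 0.001]
wrist_force: [-0.4, -0.2, 0.4]
finger_gap: 0.0498
```

```bash
python3 -c "
from h import *
plan(.605,-.068,.0663,-8,2,-1)
"
```

```text
at [ 0.6055 -0.0677  0.0663] err mm [-0.5 -0.3 -0. ] rot [-0.2 -0.1 -0.1] gap 0.0498 F [-0.4 -0.2  0.4] t 6.45
-1,-0.0002,0.0002,0,-0.09,-0.04,-0.05,
-1,-0.0002,0.0002,0,-0.09,-0.04,-0.05,
```

Call:
{"api": "carry_out", "payload": {"moves": [-1,0,0,0.001,0,0,0,-1,0,0,0,0,0,0,0.6,0,0,0,0,0,0,0.6,0,0,0,0,0,0,1,0,0,0,0,0,0]}}

```text
clock: 7.08
tcp_pos: [0.606, -0.0679, 0.0663]
orientation: [-0.001, 0.998, -0.071, 0.001]
wrist_force: [0.2, -0.8, 0.7]
finger_gap: 0.0837
```

Call:
{"api": "carry_out", "payload": {"moves": [1,0,0,0,0,0,0,1,0,0,-0.02,0,0,0,1,0,0,-0.035,0,0,0,1,0,0,-0.045,0,0,0,1,0,0,-0.03,0,0,0]}}

```text
clock: 7.7
tcp_pos: [0.6033, -0.0678, 0.1959]
orientation: [-0.002, 0.997, -0.071, -0.002]
wrist_force: [0.6, 0.6, -0.8]
finger_gap: 0.0857
```

```bash
python3 -c "
from h import *
plan(.4294,.1651,.13,-10.4,6,1)
"
```

```text
at [ 0.6033 -0.0678  0.1959] err mm [-173.9  232.9  -65.9] rot [-0.2  0.3  2.3] gap 0.0857 F [ 0.6  0.6 -0.8] t 7.7
1,-0.0341,-0.0343,0.0113,-0.04,0.05,0.38,
1,-0.0344,-0.0341,0.0112,-0.04,0.05,0.38,
1,-0.0346,-0.0338,0.0112,-0.04,0.05,0.38,
1,-0.0348,-0.0336,0.0111,-0.04,0.05,0.38,
1,-0.0351,-0.0334,0.0111,-0.04,0.05,0.38,
1,-0.0353,-0.0332,0.011,-0.04,0.05,0.38,
```

Call:
{"api": "carry_out", "payload": {"moves": [1,-0.038,-0.038,0.004,0,0,0.4,1,-0.038,-0.038,0.008,0,0,0.4,1,-0.039,-0.038,0.012,0,0,0.4,1,-0.039,-0.037,0.018,0,0,0.4,1,-0.039,-0.036,0.018,0,0,0.4]}}

```text
clock: 8.32
tcp_pos: [0.4452, 0.1494, 0.1401]
orientation: [-0.002, 0.996, -0.092, 0.005]
wrist_force: [2.2, 0.7, -0.4]
finger_gap: 0.0855
```

```bash
python3 -c "
from h import *
im=env.read_camera('top')
for col,z in(('green',.092),('yellow',.04),('blue',.052)):
    for b in blobs(im,col): print(col,np.round(np.hstack(rect('top',b,z)),1))
plan(.4294,.1651,.014,-10.4,4,1)
"
```

```text
green [407.2 -23.8  43.4  42.2  45.  321.  336.7]
green [474.3  45.2  43.1  43.4  80.9 285.5 300.8]
green [605.1 -66.6  45.4  45.7  82.5 343.2 232.7]
yellow [426.8 151.6  21.3  48.1  76.8 234.4 328.6]
at [0.4385 0.1529 0.1374] err mm [  -9.1   12.2 -123.4] rot [-0.3 -0.1  0.1] gap 0.0854 F [-6.8  2.5 -1.9] t 8.375
1,-0.0028,-0.0024,0.0309,-0.08,-0.02,0.01,
1,-0.0028,-0.0025,0.0309,-0.08,-0.02,0.01,
1,-0.0028,-0.0025,0.0308,-0.08,-0.02,0.01,
1,-0.0028,-0.0025,0.0308,-0.08,-0.02,0.01,
```

The green tin measures (605.1,-66.6) at 82.5° on the blue tin's (605.2,-68.0) at 82.3°, so it is square. Yellow next.

Call:
{"api": "carry_out", "payload": {"moves": [1,-0.007,-0.008,0.025,0,0,0,1,-0.003,-0.003,0.025,0,0,0,1,0,0,0.025,0,0,0,1,0,0,0.01,0,0,0,1,0,0,0,0,0,0]}}

```text
clock: 9.0
tcp_pos: [0.4297, 0.1683, 0.0512]
orientation: [-0.003, 0.996, -0.087, 0.002]
wrist_force: [0.3, -0.2, 0.8]
finger_gap: 0.0856
```

```bash
python3 -c "
from h import *
plan(.4294,.1651,.014,-10.4,3,1)
"
```

```text
at [0.4297 0.1683 0.0512] err mm [ -0.3  -3.2 -37.2] rot [-0.4 -0.2  0.4] gap 0.0856 F [ 0.3 -0.2  0.8] t 9.0
1,0,0.0011,0.0124,-0.12,-0.06,0.13,
1,0,0.0011,0.0124,-0.12,-0.06,0.13,
1,0.0001,0.0011,0.0124,-0.12,-0.06,0.13,
```

Call:
{"api": "carry_out", "payload": {"moves": [1,0,0.002,0.013,-0.3,0,0.3,1,0,0.001,0.013,0,0,0,1,0,0,0.008,0,0,0,1,0,0,0.002,0,0,0,1,0,0,0,0,0,0]}}

```text
clock: 9.62
tcp_pos: [0.4313, 0.165, 0.0144]
orientation: [-0.001, 0.996, -0.091, 0.003]
wrist_force: [-0.7, 1.0, -0.3]
finger_gap: 0.0856
```

```bash
python3 -c "
from h import *
plan(.4294,.1651,.014,-10.4,1,1)
"
```

```text
at [0.4313 0.165  0.0144] err mm [-1.9  0.1 -0.4] rot [-0.1 -0.3  0. ] gap 0.0856 F [-0.7  1.  -0.3] t 9.625
1,-0.0019,0.0002,0.0004,-0.11,-0.34,0.01,
```

Call:
{"api": "carry_out", "payload": {"moves": [1,-0.0015,0,0,0,-0.3,0,-1,0,0,0,0,0,0,-1,0,0,0,0,0,0,-1,0,0,0,0,0,0,-1,0,0,0,0,0,0]}}

```text
clock: 10.25
tcp_pos: [0.4304, 0.1656, 0.0153]
orientation: [-0.001, 0.996, -0.09, 0.001]
wrist_force: [-0.6, 0.6, -1.9]
finger_gap: 0.0495
```

Call:
{"api": "carry_out", "payload": {"moves": [-1,0,0,0,0,0,0,-1,0,0,-0.03,0,0,0,-1,0,0,-0.045,0,0,0,-1,0,0,-0.05,0,0,0,-1,0,0,-0.04,0,0,0]}}

```text
clock: 10.88
tcp_pos: [0.4263, 0.1644, 0.1806]
orientation: [0.0, 0.996, -0.091, -0.004]
wrist_force: [0.9, 0.1, -1.6]
finger_gap: 0.0493
```

```bash
python3 -c "
from h import *
plan(.605,-.0673,.185,-7.7,6,-1)
"
```

```text
at [0.4263 0.1644 0.1806] err mm [ 178.7 -231.7    4.4] rot [ 0.1  0.5 -2.7] gap 0.0493 F [ 0.9  0.1 -1.6] t 10.875
-1,0.0362,0.0326,-0.001,0.01,0.08,-0.45,
-1,0.036,0.0329,-0.0009,0.01,0.08,-0.45,
-1,0.0357,0.0332,-0.0009,0.01,0.08,-0.45,
-1,0.0355,0.0335,-0.0009,0.01,0.08,-0.45,
-1,0.0352,0.0337,-0.0008,0.01,0.08,-0.45,
-1,0.035,0.034,-0.0008,0.01,0.08,-0.45,
```

Call:
{"api": "carry_out", "payload": {"moves": [-1,0.036,0.0325,-0.002,0,0,-0.5,-1,0.036,0.033,-0.001,0,0,-0.5,-1,0.036,0.033,-0.001,0,0,-0.5,-1,0.036,0.0335,-0.001,0,0,-0.5,-1,0.035,0.034,-0.001,0,0,-0.5]}}

```text
clock: 11.5
tcp_pos: [0.5807, -0.0301, 0.1902]
orientation: [-0.001, 0.998, -0.064, -0.0]
wrist_force: [0.0, 0.7, -0.4]
finger_gap: 0.0494
```

```bash
python3 -c "
from h import *
plan(.605,-.0673,.130,-7.7,4,-1)
"
```

```text
at [ 0.5807 -0.0301  0.1902] err mm [ 24.3 -37.2 -60.2] rot [-0.1  0.1  0.3] gap 0.0494 F [ 0.   0.7 -0.4] t 11.5
-1,0.0072,0.0085,0.015,-0.03,0.02,0.09,
-1,0.0072,0.0085,0.015,-0.03,0.02,0.09,
-1,0.0073,0.0084,0.015,-0.03,0.02,0.09,
-1,0.0073,0.0084,0.015,-0.03,0.02,0.09,
```

Call:
{"api": "carry_out", "payload": {"moves": [-1,0.012,0.014,0.005,0,0,0.2,-1,0.01,0.011,0.012,0,0,0.1,-1,0.003,0.004,0.016,0,0,0,-1,0,0,0.014,0,0,0,-1,0,0,0,0,0,0]}}

```text
clock: 12.12
tcp_pos: [0.6005, -0.0631, 0.1371]
orientation: [-0.002, 0.998, -0.068, -0.003]
wrist_force: [0.1, 0.4, -1.4]
finger_gap: 0.0493
```

```bash
python3 -c "
from h import *
im=env.read_camera('top')
for b in blobs(im,'yellow'): print(np.round(np.hstack(rect('top',b,env.get_state()['tcp_pos'][2]+.025)),1))
plan(.605,-.0673,.1085,-7.7,3,-1)
"
```

```text
at [ 0.6009 -0.0632  0.1379] err mm [  4.1  -4.1 -29.4] rot [-0.2  0.3 -0. ] gap 0.0493 F [ 0.1  0.5 -1.3] t 12.175
-1,0.0016,0.0012,0.0098,-0.06,0.12,-0.02,
-1,0.0016,0.0012,0.0098,-0.06,0.12,-0.02,
-1,0.0015,0.0012,0.0098,-0.06,0.12,-0.02,
```

Call:
{"api": "carry_out", "payload": {"moves": [-1,0.003,0.003,0.009,0,0.3,0,-1,0.001,0.001,0.008,0,0,0,-1,0,0,0.006,0,0,0,-1,0,0,0.001,0,0,0,-1,0,0,0,0,0,0]}}

```text
clock: 12.8
tcp_pos: [0.6051, -0.0669, 0.1137]
orientation: [-0.001, 0.998, -0.067, 0.001]
wrist_force: [-0.6, 0.2, -1.5]
finger_gap: 0.0498
```

```bash
python3 -c "
from h import *
plan(.605,-.0673,.1073,-7.7,1,-1)
"
```

```text
at [ 0.6051 -0.0669  0.1137] err mm [-0.1 -0.4 -6.4] rot [-0.2 -0.1  0. ] gap 0.0498 F [-0.6  0.2 -1.5] t 12.8
-1,-0,0.0005,0.0064,-0.18,-0.11,0.04,
```

Call:
{"api": "carry_out", "payload": {"moves": [-1,0,0,0.003,0,0,0,-1,0,0,0.002,0,0,0,-1,0,0,0.001,0,0,0,-1,0,0,0,0,0,0,-1,0,0,0,0,0,0]}}

```text
clock: 13.42
tcp_pos: [0.6055, -0.067, 0.1079]
orientation: [-0.001, 0.998, -0.067, 0.002]
wrist_force: [0.7, 0.3, -1.4]
finger_gap: 0.0493
```

```bash
python3 -c "
from h import *
plan(.605,-.0673,.1073,-7.7,1,-1)
"
```

```text
at [ 0.6055 -0.067   0.1079] err mm [-0.5 -0.3 -0.6] rot [-0.2 -0.2  0. ] gap 0.0493 F [ 0.7  0.3 -1.4] t 13.425
-1,-0.0004,0.0004,0.0006,-0.17,-0.17,0.04,
```

Call:
{"api": "carry_out", "payload": {"moves": [-1,0,0,0.0013,0,0,0,-1,0,0,0,0,0,0,0.6,0,0,0,0,0,0,0.6,0,0,0,0,0,0,1,0,0,0,0,0,0]}}

```text
clock: 14.05
tcp_pos: [0.6061, -0.0671, 0.1076]
orientation: [-0.001, 0.998, -0.067, 0.002]
wrist_force: [-0.2, -0.8, 0.1]
finger_gap: 0.0836
```

Call:
{"api": "carry_out", "payload": {"moves": [1,0,0,0,0,0,0,1,0,0,-0.02,0,0,0,1,0,0,-0.03,0,0,0,1,0,0,-0.03,0,0,0,1,0,0,0,0,0,0]}}

```text
clock: 14.68
tcp_pos: [0.6051, -0.0672, 0.1888]
orientation: [-0.001, 0.998, -0.067, 0.001]
wrist_force: [0.3, 0.5, -0.3]
finger_gap: 0.0853
```

```bash
python3 -c "
from h import *
plan(.6274,.0851,.15,-8.1,4,1)
"
```

```text
at [ 0.6051 -0.0672  0.1888] err mm [ 22.3 152.3 -38.8] rot [-0.2 -0.2  0.4] gap 0.0853 F [ 0.3  0.5 -0.3] t 14.675
1,0.0004,-0.0384,0.0098,-0.04,-0.04,0.11,
1,0.0003,-0.0385,0.0098,-0.04,-0.04,0.11,
1,0.0003,-0.0385,0.0098,-0.04,-0.04,0.11,
1,0.0002,-0.0385,0.0097,-0.04,-0.04,0.11,
```

Call:
{"api": "carry_out", "payload": {"moves": [1,0,-0.04,0,0,0,0.2,1,0,-0.04,0,0,0,0.2,1,0,-0.04,0.01,0,0,0,1,0,-0.032,0.02,0,0,0,1,0,0,0.02,0,0,0]}}

```text
clock: 15.3
tcp_pos: [0.6266, 0.087, 0.1342]
orientation: [-0.001, 0.997, -0.072, 0.001]
wrist_force: [0.2, -0.7, -0.8]
finger_gap: 0.0854
```

```bash
python3 -c "
from h import *
im=env.read_camera('top')
for col,z in(('yellow',.132),('green',.092)):
    for b in blobs(im,col): print(col,np.round(np.hstack(rect('top',b,z)),1))
plan(.627,.0853,.110,-8.1,3,1)
"
```

```text
yellow [605.5 -68.7  47.9  47.6  82.3 345.3 228.3]
green [407.  -23.9  43.1  43.3  46.6 322.6 336. ]
green [474.2  45.   43.5  43.8  80.9 285.5 300.9]
at [0.6248 0.0862 0.131 ] err mm [  2.2  -0.9 -21. ] rot [-0.1  0.2 -0.2] gap 0.0852 F [-0.9 -0.4 -2.1] t 15.35
1,0.0008,0.0002,0.007,-0.04,0.06,-0.06,
1,0.0008,0.0002,0.007,-0.04,0.06,-0.06,
1,0.0008,0.0002,0.007,-0.04,0.06,-0.06,
```

The yellow tin measures (605.5,-68.7) at 82.3°, so the three tins line up within 2 mm. Next, down onto the knob.

Call:
{"api": "carry_out", "payload": {"moves": [1,0.001,0,0.016,0,0,0,1,0.001,0,0.016,0,0,0,1,0,0,0.016,0,0,0,1,0,0,0.01,0,0,0,1,0,0,0,0,0,0]}}

```text
clock: 15.98
tcp_pos: [0.6247, 0.0852, 0.0673]
orientation: [-0.001, 0.997, -0.073, -0.004]
wrist_force: [-0.2, -1.1, 0.2]
finger_gap: 0.0855
```

```bash
python3 -c "
from h import *
im=env.read_camera('side');cv2.imwrite('pics/side3.png',cv2.resize(im[170:340,240:420],None,fx=3.5,fy=3.5)[:,:,::-1])
plan(.627,.0853,.067,-8.1,1,1)
"
```

```text
at [0.625  0.0852 0.0679] err mm [ 2.   0.1 -0.9] rot [-0.1  0.4 -0.2] gap 0.0853 F [-0.1  0.7  0.1] t 16.025
1,0.002,-0.0004,0.0009,-0.06,0.41,-0.24,
```

View pics/side3.png

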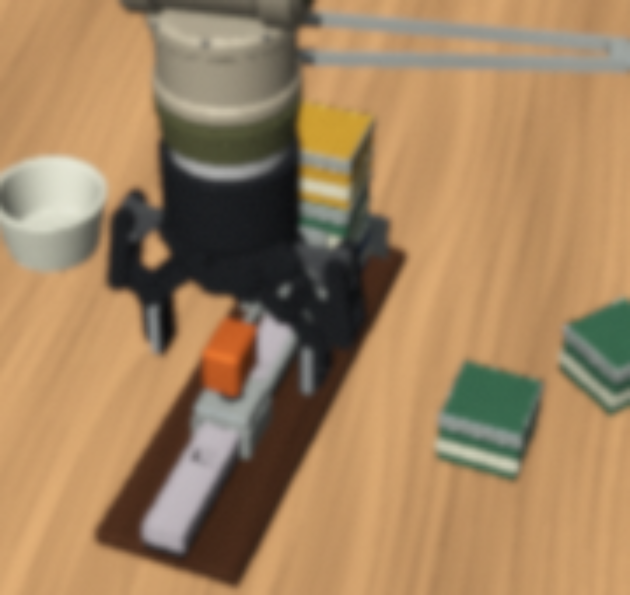

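The knob (crop 230,355) sits between the open fingers and the column behind stands straight. I close gently to centre, with enough squeeze to pull.

Call:
{"api": "carry_out", "payload": {"moves": [1,0.002,0,0.001,0,0.3,-0.2,-1,0,0,0,0,0,0,-1,0,0,0,0,0,0,-1,0,0,0,0,0,0,-1,0,0,0,0,0,0], "squeeze": 60}}

```text
clock: 16.65
tcp_pos: [0.6285, 0.0849, 0.0695]
orientation: [-0.001, 0.997, -0.071, 0.001]
wrist_force: [-1.7, -0.5, 0.9]
finger_gap: 0.0232
```

Call:
{"api": "carry_out", "payload": {"moves": [-1,0,0,0,0,0,0,-1,0,0,0,0,0,0,-1,0,0,0,0,0,0,-1,0,0,0,0,0,0,-1,0,0,0,0,0,0]}}

```text
clock: 17.27
tcp_pos: [0.6285, 0.0849, 0.0695]
orientation: [-0.001, 0.997, -0.071, 0.001]
wrist_force: [-0.4, 0.1, 1.1]
finger_gap: 0.0233
```

```bash
python3 -c "
from h import *
plan(.627,.0853,.067,-8.1,1,1)
"
```

```text
at [0.6285 0.0849 0.0695] err mm [-1.5  0.4 -2.5] rot [-0.1 -0.1 -0.1] gap 0.0233 F [-0.4  0.1  1.1] t 17.275
1,-0.0015,-0.0002,0.0025,-0.1,-0.13,-0.06,
```

Gripped (gap 23 mm). Pull up about 11 mm.

Call:
{"api": "carry_out", "payload": {"moves": [-1,0,0,-0.005,0,0,0,-1,0,0,-0.005,0,0,0,-1,0,0,-0.002,0,0,0,-1,0,0,0,0,0,0,-1,0,0,0,0,0,0]}}

```text
clock: 17.9
tcp_pos: [0.6285, 0.0849, 0.0794]
orientation: [-0.001, 0.997, -0.071, 0.0]
wrist_force: [2.7, 1.2, -7.7]
finger_gap: 0.0233
```

```bash
python3 -c "
from h import *
plan(.6285-.0055,.0849-.0396,.0805,-8.1,5,-1)
"
```

```text
at [0.6285 0.0849 0.0794] err mm [ -5.5 -39.6   1.1] rot [-0.1 -0.  -0.1] gap 0.0233 F [ 2.7  1.2 -7.7] t 17.9
-1,0,0.008,-0.0002,-0.02,-0.01,-0.01,
-1,0,0.008,-0.0002,-0.02,-0.01,-0.01,
-1,0,0.008,-0.0002,-0.02,-0.01,-0.01,
-1,0,0.008,-0.0002,-0.02,-0.01,-0.01,
-1,0,0.008,-0.0002,-0.02,-0.01,-0.01,
```

Lift is 9.9 mm and the force 7.7 N, which fits the spring. Slide about 30 mm first, then fine steps.

Call:
{"api": "carry_out", "payload": {"moves": [-1,0,0.003,-0.001,0,0,0,-1,0,0.008,-0.0005,0,0,0,-1,0,0.008,0,0,0,0,-1,0,0.008,0,0,0,0,-1,0,0.004,0,0,0,0]}}

```text
clock: 18.52
tcp_pos: [0.6235, 0.0526, 0.0805]
orientation: [-0.001, 0.997, -0.071, 0.0]
wrist_force: [2.6, 0.8, -7.4]
finger_gap: 0.0235
```

```bash
python3 -c "
from h import *
plan(.6285-.0055,.0849-.0396,.0805,-8.1,1,-1)
"
```

```text
at [0.6235 0.0526 0.0805] err mm [-0.5 -7.3 -0. ] rot [-0.2  0.  -0.1] gap 0.0235 F [ 2.6  0.8 -7.4] t 18.525
-1,0.0005,0.0073,-0,-0.15,0,-0.06,
```

Call:
{"api": "carry_out", "payload": {"moves": [-1,0,0.004,0,0,0,0,-1,0,0.003,0,0,0,0,-1,0,0,0,0,0,0,-1,0,0,0,0,0,0,-1,0,0,0,0,0,0]}}

```text
clock: 19.15
tcp_pos: [0.6223, 0.0445, 0.0805]
orientation: [-0.001, 0.997, -0.071, -0.0]
wrist_force: [1.6, -0.2, -7.3]
finger_gap: 0.023
```

```bash
python3 -c "
from h import *
plan(.6285-.0055,.0849-.0396,.0805,-8.1,1,-1)
"
```

```text
at [0.6223 0.0445 0.0805] err mm [0.7 0.8 0. ] rot [-0.1  0.  -0.1] gap 0.023 F [ 1.6 -0.2 -7.3] t 19.15
-1,0.0006,-0.0009,-0,-0.11,0.01,-0.08,
```

Travel is 40.8 mm. I trim back a little and let the pin down.

Call:
{"api": "carry_out", "payload": {"moves": [-1,0,-0.001,0.002,0,0,0,-1,0,0,0.004,0,0,0,-1,0,0,0.004,0,0,0,-1,0,0,0.002,0,0,0,-1,0,0,0,0,0,0]}}

```text
clock: 19.77
tcp_pos: [0.6224, 0.0452, 0.0698]
orientation: [-0.0, 0.997, -0.071, 0.0]
wrist_force: [0.5, -0.9, -4.5]
finger_gap: 0.0233
```

```bash
python3 -c "
from h import *
plan(.6285-.0055,.0849-.0396,.0695,-8.1,1,-1)
"
```

```text
at [0.6224 0.0452 0.0698] err mm [ 0.6  0.1 -0.3] rot [-0.  -0.1 -0.1] gap 0.0233 F [ 0.5 -0.9 -4.5] t 19.775
-1,0.0006,-0.0002,0.0003,-0.03,-0.05,-0.08,
```

Call:
{"api": "carry_out", "payload": {"moves": [-1,0,0,0.001,0,0,0,-1,0,0,0.0005,0,0,0,-1,0,0,0,0,0,0,-1,0,0,0,0,0,0,-1,0,0,0,0,0,0]}}

```text
clock: 20.4
tcp_pos: [0.6224, 0.0452, 0.0695]
orientation: [-0.0, 0.997, -0.071, 0.001]
wrist_force: [-0.6, -1.6, 0.8]
finger_gap: 0.0233
```

```bash
python3 -c "
from h import *
plan(.6285-.0055,.0849-.0396,.0695,-8.1,1,-1)
im=env.read_camera('top');
for b in blobs(im,'yellow'): print(np.round(np.hstack(rect('top',b,.132)),1))
a=cv2.resize(im[190:290,200:400],None,fx=3,fy=3)
b=cv2.resize(env.read_camera('side')[170:340,240:440],None,fx=3,fy=3)[:300]
b=cv2.resize(env.read_camera('side')[190:320,255:390],None,fx=2.3,fy=2.3)
c=np.zeros((300+b.shape[0],600,3),np.uint8);c[:300]=a;c[300:,:b.shape[1]]=b
cv2.imwrite('pics/fin.png',c[:,:,::-1]);print(c.shape)
"
```

```text
at [0.6224 0.0452 0.0695] err mm [ 0.6  0.1 -0. ] rot [-0.  -0.1 -0.1] gap 0.0233 F [-0.6 -1.6  0.8] t 20.4
-1,0.0006,-0.0002,0,-0.03,-0.1,-0.08,
[604.9 -68.5  47.7  46.4  82.3 345.3 228.3]
(599, 600, 3)
```

View pics/fin.png

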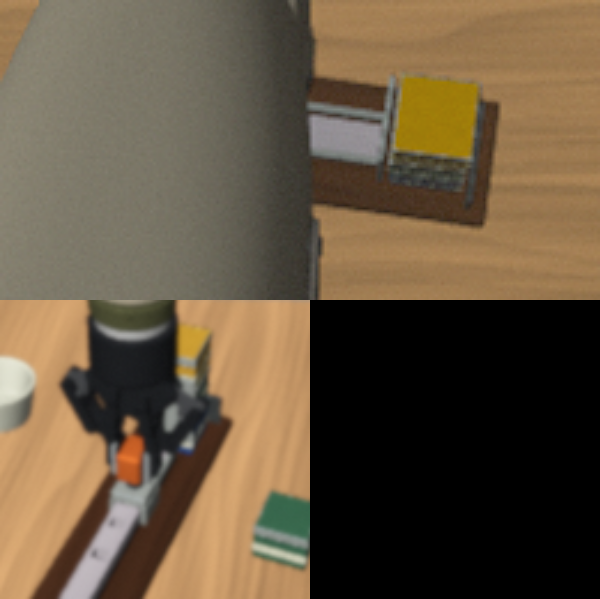

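The top half shows the yellow lid at (435,117) and the plate just clear of the column at about (390,120). The side view shows the knob gripped and two open holes behind the sleeve. The force has gone back to +0.8 N, the same as before the pull, at the same z of 69.5 mm, so the pin is home. Handing in.

```bash
python3 -c "
from workcell import env
print(env.hand_in())"
```

```text
the job is handed in; nothing more can be done
None
```

The job is done and handed in at about 20.5 s; the hand-in gives no verdict.

**Tins:** I took the rightmost of the three green tins and set it on the blue tin, then set the yellow tin on top, letting go of each. The last top-view measurements put blue at (605,-68) mm, green at (605,-67) mm and yellow at (605,-68.5) mm, all at 82.3–82.5°. The blue and green figures were taken before the next tin covered each of them; the yellow one was taken again after the slide.

**Keeper:** I gripped the knob, pulled it up about 11 mm, slid the keeper about 40 mm and lowered the pin. The tool returned to its pre-pull height of 69.5 mm. The wrist force also went back to its pre-pull level (about +1 N, against -7.5 N when lifted), so the pin is home. The knob is still gripped, with a 23 mm gap and 60 N squeeze set.

None of my checks failed or disagreed. The pin itself can't be seen, so "home" rests on height and force, and I did not re-measure the bystanders.

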